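Hold the grill's gas cut-off open with its key

ROBOT

A 6-joint arm with a two-finger parallel gripper is mounted at the origin on the work surface. World frame = base frame: x ahead of the robot, y to its left, z up, the work surface at z = 0. Lengths are in m, angles in rad, forces in N, time in s.
With the tool pointing down it reaches from about 0.35 to 0.775 m from the base axis. Payload 5.5 kg.
Tool frame: the origin (TCP) lies midway between the tips of the shut fingers; the grasp point (between the pads) lies behind it (arm.grip_point_offset is the z of the grasp point in the tool frame, in m); z points along the fingers, y is the direction in which the jaws open and shut (so a half turn about z gives the same grasp; the last joint's range is limited). The gripper opens to 85 mm and grips with 20 to 120 N. Pads are 22 mm wide; open, the fingers measure 114 mm over their backs; the gripper's body (76 mm by 85 mm) begins 54 mm behind the grasp point. The pads swing forward as they close: fully open they stand 13 mm farther back than shut.
Start: joints at [-1.419, 0.313, 0.046, 1.304, 0, 1.431], TCP at [0.165, -0.551, 0.231] pointing down, gripper open.
Joint ranges: [-2.76, 2.76], [-0.86, 1.69], [-1.03, 1.26], [-2.2, 2.34], [-1.47, 1.5], [-3.14, 3.14]. Speed limits (rad/s): [2.57, 2.57, 3.14, 3.14, 3.14, 3.14].

INTERFACE

Orientations are given as a 3x3 rotation matrix whose columns are the frame's x, y, z axes.
In Python, from workcell import arm gives the robot as it stands.
- The arm moves only by the tool move_arm, never from a script. Its argument "motion" is a list of rows, each an object with "travel": the shift along the tool's x, y, z in mm, a list of three; "yaw": the turn about the tool's z in degrees. A call has 1 to 20 rows; each row is the pose to reach, as a shift and turn from the pose measured when the call began, along the tool's axes at that moment; what a row does not reach only later rows make up. A row lasts 1/10 s, in which the tool goes at most 50 mm and 8.59 degrees, less where a joint would pass 70% of its speed; a pose out of reach is approached as far as the arm can. A call with a gripper value outside its range is refused whole. "gripper" is the finger opening in mm, from 0 to 85.4, set as the call begins (left out, the last holds). The fingers move at their own pace and stop on an object; "newtons" is the grip in N (left out, the last holds). Time passes only in rows, so rows that repeat a pose let the fingers close. It gives the time, the measured TCP pose, the force and the opening at its end, in the units of the state.
- arm.state(): the state, without advancing time (a new reading comes with each control period).
- arm.get_image(name): name is "scene" or "top" or "wrist"; returns the picture (420x560x3 uint8, red, green, blue); there is no depth.
- arm.get_calibration(name): a dict with "fx", "fy", "cx", "cy" (pixels), "k1" (the pictures are not rectified: a ray, as slopes to the right and down, at radius r is drawn at 1 + k1 r^2 times it, then the intrinsics apply), "rvec" (rotation vector, rad) and "tvec" (3), from world to camera coordinates, as OpenCV has them. Camera axes: x right, y down, z forward; pixel columns grow to the right and rows downward; lengths in m; the calibration is good to about 2 mm. A picture is of the moment at which its call begins: read the wrist's pose just before it. get_calibration takes no time and is no camera call; for the wrist camera it gives the pose at the moment of the call.
- arm.finish_job(): hands the job in, once; it reports no verdict.
The state is a dict: "clock": time; "joint_pos": joint angles; "joint_vel": joint speeds; "effort": joint torques, N m; "position": TCP position; "tool_rot": TCP orientation; "wrist_force": force on the tool from outside, world axes, zero at the start; "moment": the same for the moment, N m; "width": finger opening in m.
Only numpy, scipy, OpenCV 4.12 (cv2) and the standard library are available. Lean on these libraries where they do the work, as an engineer would, in place of code of your own. Each camera call takes 0.05 s, during which the arm holds its last target.

TASK

Take the yellow key out of its wooden dock, turn it so that its red nose faces the red mark on the gas cut-off, and push it into the keyway, wiggling past the sticky pins, until its collar sits flush on the brass plug. Then turn the key a quarter turn clockwise (seen from above) up to its stop at the green mark and keep hold of it there: the plug springs back, so finish while still gripping the key, fully home and turned. Leave the pans, jar and scraper where they are.

Things in the scene. Friction and masses are not known exactly. Their poses are not given: they have to be found in the camera images.
- key: Loose key, 70 g, upright, blade down, collar resting on the dock's top. Origin: on its axis at the collar's underside; z up, x to the red nose. Collar: disc 38 diameter, z 0 to 5 mm; the nose stands out of it to x 23.5. Blade below the collar: 18 (x, off-centre, -5 to +13 mm) by 6 (y), 30 long, rounded tip. The yellow bow above is the grip.
- bow (a point): Middle of the key's yellow bow, on the key's axis, 31 mm above the key's origin; axes as the key's. The bow is an upright slab 34 (x) by 10 (y), from 5 to 50 mm above the key's origin, its +x edge red: pinch its flat faces (across y) from above.
- dock: Fixed wooden block 60 x 60 x 45 high with a round hole 30 in diameter, 40 deep, in the middle of its top; the key's blade hangs in the hole, free to face any way. Origin: centre of the underside.
- lock: Fixed gas cut-off: grey round housing 84 diameter, 48 high, on a steel flange 104 diameter, a brass plug 46 diameter in its top, 50 mm above the shelf. Brass pipe 18 thick leaves low at -x, bending down 72 mm from the axis. Origin: on the plug's axis at shelf level; z up. Red mark on the top rim at +x, green mark a quarter turn clockwise, at -y.
- keyway (a point): Plug's axis at its top face; turns with the plug. x: long end of the keyway (red mark when unturned), z up. Keyway 20 (x, off-centre, -6 to +14 mm) by 8 (y), 42 deep: the key enters nose along +x, axis on axis. Two sticky pins 10 and 19 mm down, 3 to 4 mm in from the +x end, give way to 4 to 15 N of push. Fully home: collar flush, key origin at this point.
- plug (a joint): Turn of the plug, rad, clockwise from above: 0 unturned (red mark), 1.57 a quarter turn (green mark), stop at 1.66. A spring returns it to 0 from anywhere (0.02 N m at 0, 0.15 N m at a quarter turn). The blade's loose fit lets the plug lag the key by up to 0.15 rad: turn the key about 0.15 rad past the green mark.
- pans: Bystander: nest of three rectangular aluminium pans, 220 x 168 x 63 high, loose. Origin: centre of the underside.
- jar: Bystander: amber glass shaker jar with a steel lid, 56 in diameter, 100 high, loose, upright. Origin: centre of the underside.
- scraper: Bystander: blue plastic scraper lying flat, about 140 long (x), 85 wide, 18 high, loose. Origin: underside, where handle (-x) and blade meet.
Mind the look-alikes: they are no part of the job. What is shaped like the key but pink or purple is not meant. What is shaped like the lock but blue is not meant.

How it is judged:
On the way, in this order (a step that is already met when the one before it is completed fails the run):
1. the key is lifted clear of its dock (z of key in the frame of dock above 0.078 m), for 0.1 s.
2. the key is fully home in the unturned plug (z of key in the frame of keyway below 0.003 m and horizontal distance between key and keyway below 0.003 m and value of joint plug below 0.3 rad), for 0.1 s.
3. the plug is turned a quarter by the key (value of joint plug above 1.35 rad and z of key in the frame of keyway below 0.003 m), for 0.3 s.
At the end, for the whole second after the job is handed in: The plug stands at a quarter turn (over 1.35 rad, stop at 1.66), the key is fully home in it (collar within 3 mm of the plug's face, axes within 3 mm), and the fingers still grip the key (over 2 N) for the whole last second (all of step 3 and z of key in the frame of keyway above -0.003 m and horizontal distance between key and keyway below 0.003 m and angle between the x axis of key and the x axis of keyway, either way round below 0.3 rad and contact force between the fingers and key above 2 N); the arm keeps its last pose, push and grip.
It fails at once if a bystander is shifted by more than 30 mm (distance of any of pans, jar, scraper from where it was at the start of the episode above 0.03 m).
It fails at once if the jar is tipped over (angle between jar's own z axis and vertical above 0.5 rad).
It also fails if it takes over 54 s, if anything falls off the work surface, if the arm or the gripper's body presses on something with over 40 N, if the wrist force passes 120 N, or if a joint passes its speed limit or range.

## Working session

There is one attempt and no reset: what is moved stays moved. The work goes in short steps, Python scripts to look and compute and a tool call to move; the robot and the scene stay as the last step left them, time stands still between calls to the robot, and variables do not carry over. Pictures are saved under pics/ and viewed, and the job is handed in when it is done.

Besides the shell and the picture viewer there is one more tool, called after ">>>" as name(argument=value, ...) on one line, values as JSON. move_arm: Moves the arm, as the interface text tells. Its arguments: {"type":"object","properties":{"motion":{"type":"array"},"gripper":{"type":"number"},"newtons":{"type":"number"}},"required":["motion"]}

```bash
ls; mkdir -p pics; python3 - <<'E'
from workcell import arm
import cv2
print(arm.state()); print(arm.grip_point_offset)
for n in ["scene","top","wrist"]:
    print(n,arm.get_calibration(n))
    cv2.imwrite(f"pics/{n}0.png",arm.get_image(n)[:,:,::-1])
E
```

```text
pics
{'clock': 0.0, 'joint_pos': array([-1.41859225e+00,  3.14021512e-01,  4.49730336e-02,  1.30360233e+00,
       -5.68290239e-06,  1.43122893e+00]), 'joint_vel': array([ 7.29285379e-04,  5.16729326e-04, -1.43259254e-04, -1.59795967e-03,
        4.84144536e-04, -3.48722653e-05]), 'effort': array([ 1.26029377e-04, -4.80622065e+01,  2.98534602e+01,  1.92247523e-02,
       -2.69298216e-04, -2.48910588e-06]), 'position': array([ 0.16532653, -0.55018166,  0.23039443]), 'tool_rot': array([[ 9.57735851e-01,  2.87649018e-01, -2.86788119e-04],
       [ 2.87649050e-01, -9.57734132e-01,  1.83217961e-03],
       [ 2.52357895e-04, -1.83723843e-03, -9.99998280e-01]]), 'wrist_force': array([-0.06919308,  0.15475126,  0.54567469]), 'moment': array([-0.00920816,  0.00326116,  0.0525845 ]), 'width': 0.08554655103737797}
-0.0187
scene {'fx': 500.7577131473654, 'fy': 500.7577131473654, 'cx': 281.2330516473697, 'cy': 210.21795664825964, 'k1': 0.03296651681571298, 'rvec': array([ 1.8004313 ,  2.025232  , -0.60402515]), 'tvec': array([ 0.04498513, -0.46402764,  1.59528896])}
top {'fx': 424.09761863566763, 'fy': 424.09761863566763, 'cx': 281.98067940035503, 'cy': 212.25732855912608, 'k1': -0.10266132878469389, 'rvec': array([ 2.16346068, -2.12228511,  0.18681272]), 'tvec': array([0.01713581, 0.6226761 , 1.25644157])}
wrist {'fx': 328.43085642858824, 'fy': 328.43085642858824, 'cx': 279.1417733738842, 'cy': 214.26305292784647, 'k1': 0.022363479682452198, 'rvec': array([-2.30282673,  1.71260014,  0.28328359]), 'tvec': array([-0.57377564, -0.04309234,  0.38091742])}
```

View pics/scene0.png

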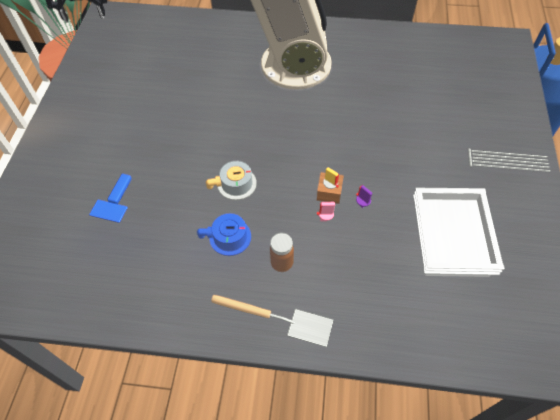

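View pics/top0.png

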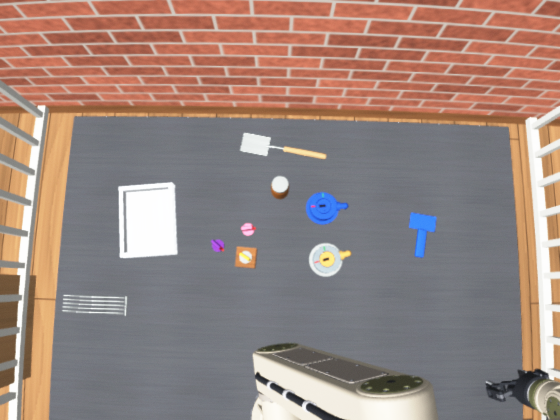

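View pics/wrist0.png

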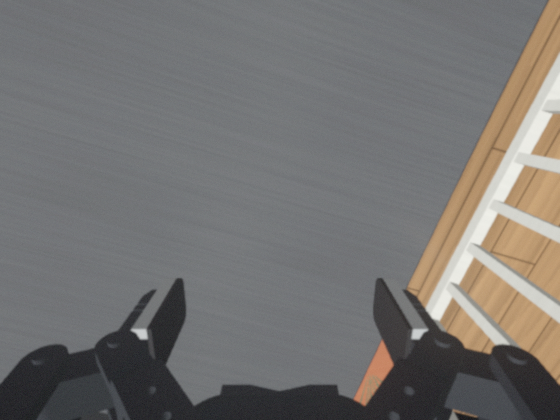

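The scene shows:
- **Keys:** yellow on a wooden block (top 245,258), pink (248,230) and purple (217,245). The yellow one in the dock is meant.
- **Locks:** grey with a brass plug (top 326,260) and blue (322,207). The grey one is meant.

Next I'll confirm both in an enlarged crop and work out rough positions.

```bash
cat > h.py <<'E'
import cv2, numpy as np
from workcell import arm
def K(c): return np.array([[c['fx'],0,c['cx']],[0,c['fy'],c['cy']],[0,0,1.]]), np.array([c['k1'],0,0,0,0.])
def plane(c,px,z):
    k,d=K(c); u=cv2.undistortPoints(np.float64(px).reshape(-1,1,2),k,d).reshape(-1,2)
    R=cv2.Rodrigues(c['rvec'])[0]; o=-R.T@c['tvec']
    r=np.c_[u,np.ones(len(u))]@R
    return o+r*((z-o[2])/r[:,2])[:,None]
def proj(c,P):
    k,d=K(c); return cv2.projectPoints(np.float64(P).reshape(-1,1,3),c['rvec'],c['tvec'],k,d)[0].reshape(-1,2)
def crop(im,x,y,w,h,s,name): cv2.imwrite('pics/'+name+'.png',cv2.resize(im[y:y+h,x:x+w,::-1],None,fx=s,fy=s,interpolation=cv2.INTER_CUBIC))
E
python3 - <<'E'
from h import *
im=cv2.imread('pics/top0.png')[:,:,::-1]; crop(im,190,170,180,120,4,'crop_top')
c=arm.get_calibration('top')
print(plane(c,[[245,258]],.05),plane(c,[[326,260]],.05),plane(c,[[280,185]],.1),plane(c,[[248,230],[217,245]],.03))
E
```

```text
[[0.47955662 0.13861557 0.05      ]] [[ 0.47807769 -0.10726561  0.05      ]] [[0.69667757 0.03707356 0.1       ]] [[0.56752902 0.13343671 0.03      ]
 [0.51884051 0.22798821 0.03      ]]
```

View pics/crop_top.png

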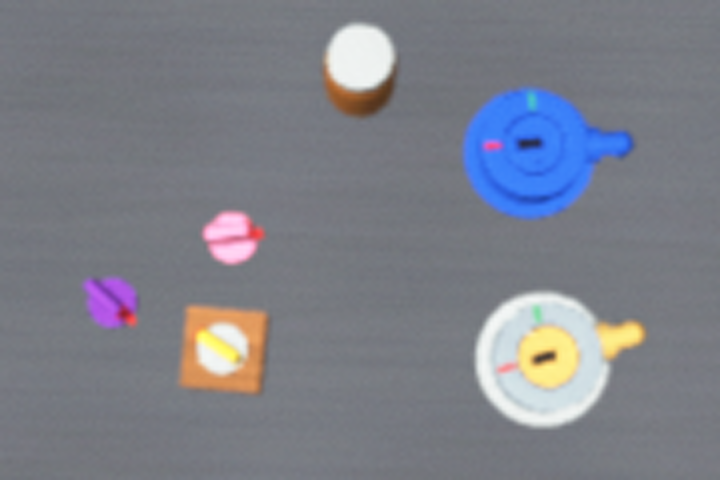

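The crop confirms both targets. The yellow key sits in the wooden block, nose pointing up and left. The grey lock with the brass plug has its red mark at the left and its green mark at the top.

```bash
python3 - <<'E'
from h import *
c=arm.get_calibration('wrist'); s=arm.state(); R=cv2.Rodrigues(c['rvec'])[0]; o=-R.T@c['tvec']
T=s['tool_rot']; print(T.T@(o-s['position'])); print(T.T@R.T)
np.savez('cam.npz',o=T.T@(o-s['position']),R=T.T@R.T)
E
```

```text
[ 8.01598343e-02  1.14076879e-04 -1.42635672e-01]
[[-3.75666143e-04 -9.47906919e-01 -3.18547221e-01]
 [ 9.99999138e-01  4.48007169e-05 -1.31262400e-03]
 [ 1.25851652e-03 -3.18547440e-01  9.47906084e-01]]
```

>>> move_arm(motion=[{"travel": [25,-28.5,1.5],"yaw": -8.5},{"travel": [50,-57,3],"yaw": -17},{"travel": [75,-85.5,4.5],"yaw": -25.5},{"travel": [100,-114,6],"yaw": -34},{"travel": [125,-142.5,7.5],"yaw": -42.5},{"travel": [150,-171,9],"yaw": -51},{"travel": [175,-199.5,10.5],"yaw": -59.5},{"travel": [200,-228,12],"yaw": -68},{"travel": [225,-256.5,13.5],"yaw": -76.5},{"travel": [250,-285,15],"yaw": -85},{"travel": [275,-313.5,16.5],"yaw": -93.5},{"travel": [300,-342,18],"yaw": -102},{"travel": [325,-370.5,19.5],"yaw": -110.5},{"travel": [350,-399,21],"yaw": -119},{"travel": [375,-427.5,22.5],"yaw": -127.5},{"travel": [400,-456,24],"yaw": -136},{"travel": [425,-484.5,25.5],"yaw": -144.5},{"travel": [450,-513,27],"yaw": -153},{"travel": [475,-541.5,28.5],"yaw": -161.5},{"travel": [500,-570,30],"yaw": -170}])

```text
clock: 2.15
position: [0.4804, 0.1411, 0.2012]
tool_rot: [[-0.992, -0.123, -0.0], [-0.123, 0.992, 0.001], [0.0, 0.001, -1.0]]
wrist_force: [1.2, 0.2, -0.5]
width: 0.0852
```

>>> move_arm(motion=[{"travel": [0,0,0],"yaw": -8.5},{"travel": [0,0,0],"yaw": -17},{"travel": [0,0,0],"yaw": -25.5},{"travel": [0,0,0],"yaw": -34},{"travel": [0,0,0],"yaw": -42.5},{"travel": [0,0,0],"yaw": -49},{"travel": [0,0,0],"yaw": -49}])

```text
clock: 2.85
position: [0.4802, 0.1411, 0.201]
tool_rot: [[-0.558, -0.83, -0.001], [-0.83, 0.558, 0.001], [-0.0, 0.002, -1.0]]
wrist_force: [-0.6, -0.2, -1.4]
width: 0.0853
```

```bash
python3 - <<'E'
from h import *
s=arm.state();print(s['clock'],s['position'],s['tool_rot'],s['joint_pos'],s['joint_vel'])
np.save('c1.npy',arm.get_calibration('wrist'))
im=arm.get_image('wrist'); cv2.imwrite('pics/wrist1.png',im[:,:,::-1])
E
```

```text
2.85 [0.48021996 0.14109507 0.20095581] [[-5.57642047e-01 -8.30080819e-01 -1.08706054e-03]
 [-8.30081463e-01  5.57640993e-01  1.13514276e-03]
 [-3.36070715e-04  1.53535213e-03 -9.99998765e-01]] [ 0.12448234  0.18197236 -0.20108516  1.18867652  0.00126133 -0.85477234] [-0.00166519 -0.00236159  0.00092552  0.0004854  -0.00060374  0.10030203]
```

View pics/wrist1.png

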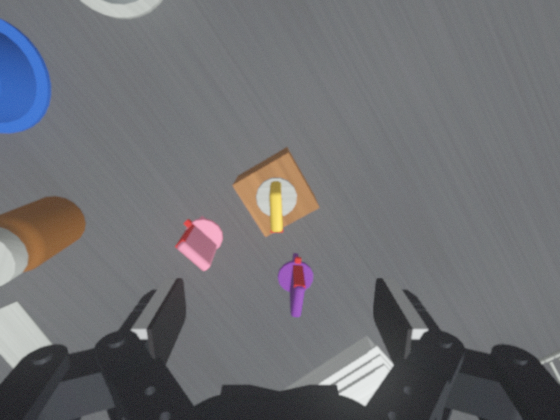

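```bash
python3 - <<'E'
from h import *
im=cv2.imread('pics/wrist1.png')[:,:,::-1]; crop(im,225,140,100,100,6,'crop1')
E
```

```text
(no output)
```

View pics/crop1.png

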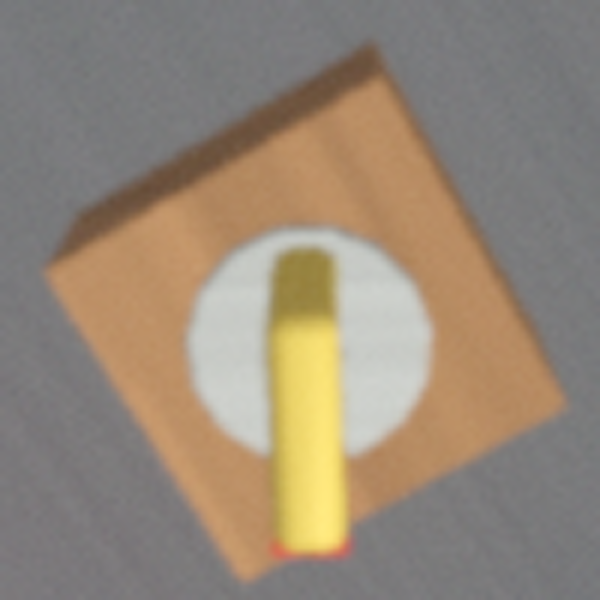

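```bash
cat > key.py <<'E'
from h import *
import sys
im=cv2.imread('pics/wrist1.png'); c=np.load('c1.npy',allow_pickle=True).item()
sub=im[140:245,225:330]; hsv=cv2.cvtColor(sub,cv2.COLOR_BGR2HSV).astype(int); H,S,V=hsv[...,0],hsv[...,1],hsv[...,2]
m=((H>20)&(H<35)&(S>80)&(V>190)).astype(np.uint8)
n,l,st,ce=cv2.connectedComponentsWithStats(m); i=1+st[1:,4].argmax()
ys,xs=np.nonzero(l==i); P=plane(c,np.c_[xs+225,ys+140],.095)[:,:2]
box=cv2.minAreaRect((P*1000).astype(np.float32)); mean=P.mean(0); d=np.linalg.svd(P-mean)[2][0]
print('bow',box,mean,np.degrees(np.arctan2(d[1],d[0])))
g=((S<40)&(V>180)).astype(np.uint8); n,l,st,ce=cv2.connectedComponentsWithStats(g)
pts=np.argwhere(g)[:,::-1]
G=plane(c,pts+[225,140],.05)[:,:2]
hull=cv2.convexHull((G*1000).astype(np.float32)); print('collar',cv2.minEnclosingCircle(hull), cv2.fitEllipse(hull))
b=((H<20)&(S>70)&(V>120)&(V<225)).astype(np.uint8)
E
python3 key.py
```

```text
bow ((480.28021240234375, 139.5937957763672), (31.947525024414062, 8.94366455078125), 57.97227478027344) [0.48015994 0.1393969 ] 57.84254584400118
collar ((480.8893737792969, 139.60667419433594), 18.808460235595703) ((481.02093505859375, 139.8195037841797), (36.10507583618164, 37.32963562011719), 56.09794616699219)
```

>>> move_arm(gripper=45, motion=[{"travel": [1,-1,30],"yaw": -1.9},{"travel": [1,-1,65],"yaw": -1.9},{"travel": [1,-1,100],"yaw": -1.9},{"travel": [1,-1,125],"yaw": -1.9},{"travel": [1,-1,142],"yaw": -1.9},{"travel": [1,-1,142],"yaw": -1.9},{"travel": [1,-1,142],"yaw": -1.9}])

```text
clock: 3.6
position: [0.4803, 0.1398, 0.0592]
tool_rot: [[-0.533, -0.846, -0.002], [-0.846, 0.533, 0.001], [-0.0, 0.002, -1.0]]
wrist_force: [-0.5, 0.3, -0.0]
width: 0.0451
```

>>> move_arm(gripper=0, newtons=60, motion=[{"travel": [0,0,0],"yaw": 0},{"travel": [0,0,0],"yaw": 0},{"travel": [0,0,0],"yaw": 0},{"travel": [0,0,0],"yaw": 0},{"travel": [0,0,0],"yaw": 0},{"travel": [0,0,0],"yaw": 0}])

```text
clock: 4.2
position: [0.4814, 0.14, 0.0605]
tool_rot: [[-0.534, -0.846, 0.001], [-0.846, 0.534, 0.001], [-0.002, -0.0, -1.0]]
wrist_force: [0.3, 0.7, 6.9]
width: 0.0092
```

>>> move_arm(motion=[{"travel": [0,0,-15],"yaw": 0},{"travel": [0,0,-35],"yaw": 0},{"travel": [0,0,-60],"yaw": 0},{"travel": [0,0,-80],"yaw": 0},{"travel": [0,0,-90],"yaw": 0},{"travel": [0,0,-90],"yaw": 0}])

```text
clock: 4.8
position: [0.4823, 0.14, 0.1518]
tool_rot: [[-0.534, -0.846, 0.004], [-0.846, 0.534, 0.002], [-0.004, -0.002, -1.0]]
wrist_force: [0.3, 0.6, -0.7]
width: 0.0092
```

```bash
python3 - <<'E'
from h import *
s=arm.state();print(s['clock'],s['position'],s['tool_rot'],s['joint_pos'],s['wrist_force'],s['width'])
np.save('c2.npy',arm.get_calibration('wrist'))
im=arm.get_image('wrist'); cv2.imwrite('pics/wrist2.png',im[:,:,::-1])
E
```

```text
4.8 [0.48229155 0.13998915 0.15176604] [[-0.53355387 -0.84575718  0.00387907]
 [-0.84575852  0.53356289  0.00178172]
 [-0.00357663 -0.00233011 -0.99999089]] [ 0.12172851  0.20988652 -0.29096326  1.06587981  0.00129751 -0.88625999] [ 0.33354479  0.62317033 -0.74603462] 0.009167913424974817
```

View pics/wrist2.png

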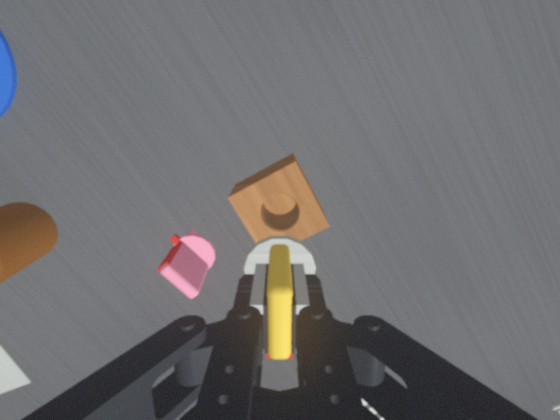

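>>> move_arm(motion=[{"travel": [28,-14,0],"yaw": -8},{"travel": [57,-28,0],"yaw": -16},{"travel": [85,-42,0],"yaw": -24},{"travel": [114,-56,0],"yaw": -32},{"travel": [142,-70,0],"yaw": -40},{"travel": [171,-84,0],"yaw": -47},{"travel": [171,-84,0],"yaw": -47},{"travel": [171,-84,0],"yaw": -47}])

```text
clock: 5.65
position: [0.4604, -0.0498, 0.149]
tool_rot: [[0.251, -0.968, -0.0], [-0.968, -0.251, 0.003], [-0.003, -0.0, -1.0]]
wrist_force: [-0.4, -0.2, 0.1]
width: 0.0092
```

```bash
python3 - <<'E'
from h import *
s=arm.state();print(s['clock'],s['position'],s['tool_rot'],s['joint_pos'],s['wrist_force'],s['width'])
np.save('c3.npy',[arm.get_calibration('wrist'),s])
im=arm.get_image('wrist'); cv2.imwrite('pics/wrist3.png',im[:,:,::-1])
im=arm.get_image('scene'); crop(im,170,120,120,100,6,'scene3'); cv2.imwrite('pics/scene3f.png',im[:,:,::-1])
E
```

```text
5.65 [ 0.46040649 -0.04983122  0.14897989] [[ 2.51470569e-01 -9.67864895e-01 -3.12579421e-04]
 [-9.67861565e-01 -2.51470531e-01  2.56175983e-03]
 [-2.55804192e-03 -3.41673593e-04 -9.99996670e-01]] [-0.28299669  0.14332679 -0.38054824  1.04793678  0.00237258 -2.10799399] [-0.41328214 -0.22088829  0.08554908] 0.009243939324878167
```

View pics/wrist3.png

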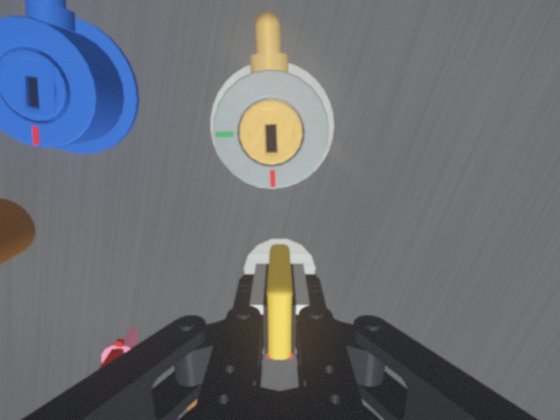

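View pics/scene3.png

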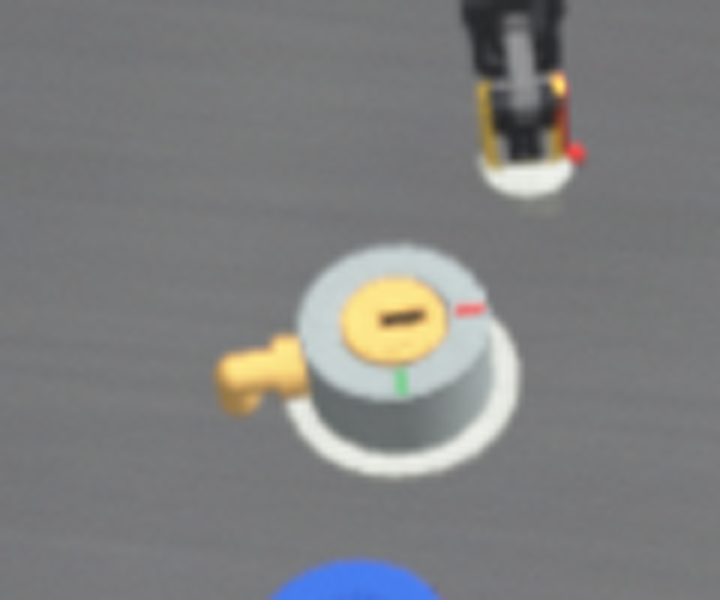

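```bash
cat > lock.py <<'E'
from h import *
from scipy.optimize import least_squares
im=cv2.imread('pics/wrist3.png'); c,s=np.load('c3.npy',allow_pickle=True); T=s['tool_rot'];p=s['position']
hsv=cv2.cvtColor(im,cv2.COLOR_BGR2HSV).astype(int); H,S,V=hsv[...,0],hsv[...,1],hsv[...,2]
def win(m,x0,y0,x1,y1):
    o=np.zeros(m.shape,np.uint8); o[y0:y1,x0:x1]=m[y0:y1,x0:x1]; return o
def big(m):
    n,l,st,ce=cv2.connectedComponentsWithStats(m); return (l==1+st[1:,4].argmax()).astype(np.uint8)
def cont(m,z):
    k=max(cv2.findContours(m,0,cv2.CHAIN_APPROX_NONE)[0],key=len).reshape(-1,2); return plane(c,k,z)[:,:2]
def circ(P):
    r=least_squares(lambda q:np.hypot(*(P-q[:2]).T)-q[2],[*P.mean(0),.02],loss='soft_l1',f_scale=.0005); return r.x*1000
br=big(win((H>10)&(H<35)&(S>80)&(V>100),220,92,330,170)); 
print('brass circle',circ(cont(br,.05)))
dk=big(win(V<60,255,115,290,160)); P=cont(dk,.05); box=cv2.minAreaRect((P*1000).astype(np.float32)); print('keyway',box)
ys,xs=np.nonzero(dk); print('px',xs.min(),xs.max(),ys.min(),ys.max())
hous=big(win((S<45)&(V>115)&(V<200),205,60,340,195)); 
red=big(win(((H<8)|(H>172))&(S>110),250,160,300,195)); gr=big(win((H>45)&(H<90)&(S>80),205,110,245,160))
f=lambda m:plane(c,np.argwhere(m)[:,::-1],.048)[:,:2].mean(0)*1000
rr,gg=f(red),f(gr); o=circ(cont(br,.05))[:2]
for n,q in(('red',rr),('green',gg)): d=q-o; print(n,q,np.degrees(np.arctan2(d[1],d[0])),np.hypot(*d))
# held key, in tool frame: collar top & bow top
def tool(px,zt): # plane at tool z
    w=plane(c,px,p[2]-zt); return (w-p)@T
col=win((S<40)&(V>170),240,235,320,300); e=[]
for x in range(250,311):
    y=np.nonzero(col[:,x])[0]
    if len(y): e.append((x,y[0]))
for zt in(.0095,.0115,.0135):
    E=tool(np.float64(e),zt)[:,:2]; q=circ(E); print('collar',zt,q)
yb=big(win((H>20)&(H<35)&(S>80)&(V>190),255,240,305,365)); ys,xs=np.nonzero(yb); print('bow px',xs.min(),xs.max(),ys.min(),ys.max())
B=tool(np.c_[xs,ys],-.0345)[:,:2]; m=B.mean(0); d=np.linalg.svd(B-m)[2][0]; print('bow',m*1000,np.degrees(np.arctan2(d[1],d[0])),cv2.minAreaRect((B*1000).astype(np.float32)))
print('psi',np.degrees(np.arctan2(T[1,0],T[0,0])))
E
python3 lock.py
```

```text
brass circle [ 480.35248941 -108.59876224   22.24679567]Traceback (most recent call last):
  File "lock.py", line 15, in <module>
    dk=big(win(V<60,255,115,290,160)); P=cont(dk,.05); box=cv2.minAreaRect((P*1000).astype(np.float32)); print('keyway',box)
  File "lock.py", line 8, in big
    n,l,st,ce=cv2.connectedComponentsWithStats(m); return (l==1+st[1:,4].argmax()).astype(np.uint8)
                                                                ~~~~~~~~~~~~~~~^^
ValueError: attempt to get argmax of an empty sequence
```

```bash
sed -i 's/V<60,255/V<130,255/' lock.py; python3 lock.py; python3 - <<'E'
from h import *
im=cv2.imread('pics/wrist3.png')[:,:,::-1]; crop(im,205,60,140,140,5,'lockcrop'); crop(im,225,225,110,140,5,'keycrop')
print(im[130,255:290].sum(1)//3)
E
```

```text
brass circle [ 480.35248941 -108.59876224   22.24679567]
keyway ((479.3937683105469, -104.98358917236328), (6.49478816986084, 18.278684616088867), 14.30134105682373)
px 266 275 125 151
red [470.90590972 -76.64501159] 106.46941241812877 33.320865051122134
green [512.81483908 -99.14170698] 16.24209868743516 33.81183284339846
collar 0.0095 [ 0.09172421  1.76802584 17.73862305]
collar 0.0115 [-0.98785845  1.76874153 17.97220533]
collar 0.0135 [-2.0674363   1.76945831 18.20578285]
bow px 268 290 291 359
bow [0.00861963 1.77544066] -179.73236295510506 ((-0.6529970169067383, 1.7638845443725586), (8.472122192382812, 31.604236602783203), 89.65137481689453)
psi -75.43540134855904
[181 183 184 186 185 187 187 186 178 163 134  93  78  78  79  78  76  75
  77  82 101 139 170 181 183 183 184 185 184 186 187 189 190 187 187]
```

View pics/lockcrop.png

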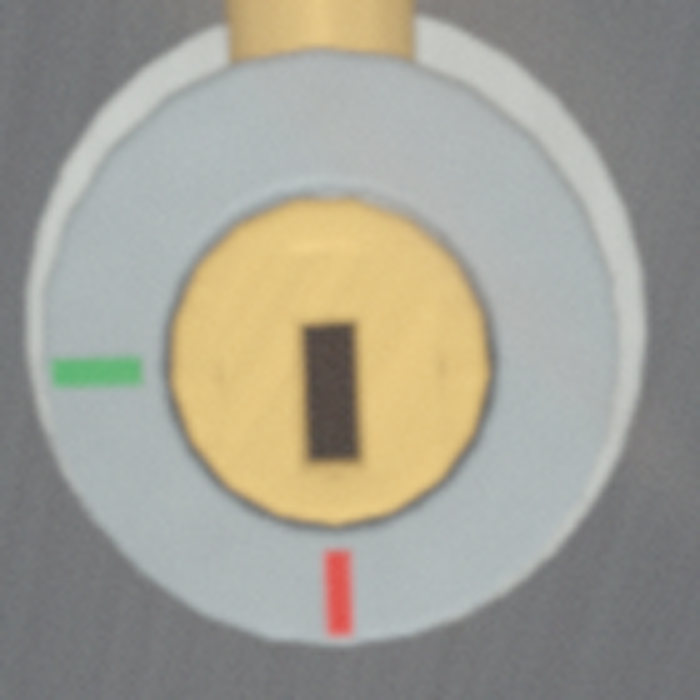

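View pics/keycrop.png

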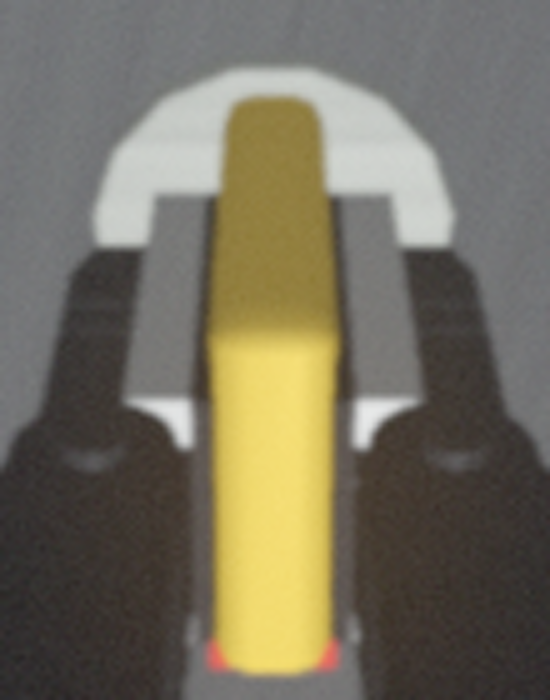

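>>> move_arm(motion=[{"travel": [16,-1.6,0],"yaw": -0.5},{"travel": [32,-3.2,0],"yaw": -1},{"travel": [47,-4.7,0],"yaw": -1.5},{"travel": [62.2,-6.3,10],"yaw": -2},{"travel": [62.2,-6.3,25],"yaw": -2},{"travel": [62.2,-6.3,38],"yaw": -2},{"travel": [62.2,-6.3,46],"yaw": -2},{"travel": [62.2,-6.3,46],"yaw": -2},{"travel": [62.2,-6.3,46],"yaw": -2}])

```text
clock: 6.65
position: [0.4828, -0.1067, 0.1034]
tool_rot: [[0.289, -0.957, 0.0], [-0.957, -0.289, 0.002], [-0.002, -0.001, -1.0]]
wrist_force: [-0.0, 0.1, -1.4]
width: 0.0093
```

```bash
python3 - <<'E'
from h import *
s=arm.state();print(s['clock'],s['position'],s['tool_rot'],s['joint_pos'],s['wrist_force'],s['width'])
np.save('c4.npy',[arm.get_calibration('wrist'),s])
im=arm.get_image('wrist'); cv2.imwrite('pics/wrist4.png',im[:,:,::-1]); crop(im,190,180,180,140,4,'w4crop')
im=arm.get_image('scene'); crop(im,190,120,90,80,8,'scene4')
E
```

```text
6.65 [ 0.4828243  -0.10668695  0.10341181] [[ 2.88545892e-01 -9.57466033e-01  2.52733661e-04]
 [-9.57463510e-01 -2.88544502e-01  2.38693232e-03]
 [-2.21248171e-03 -9.30722773e-04 -9.99997119e-01]] [-0.38139433  0.23879822 -0.38173066  0.95092133  0.0023095  -2.2448989 ] [-0.0137927   0.08671466 -1.35740357] 0.009327273055315126
```

View pics/w4crop.png

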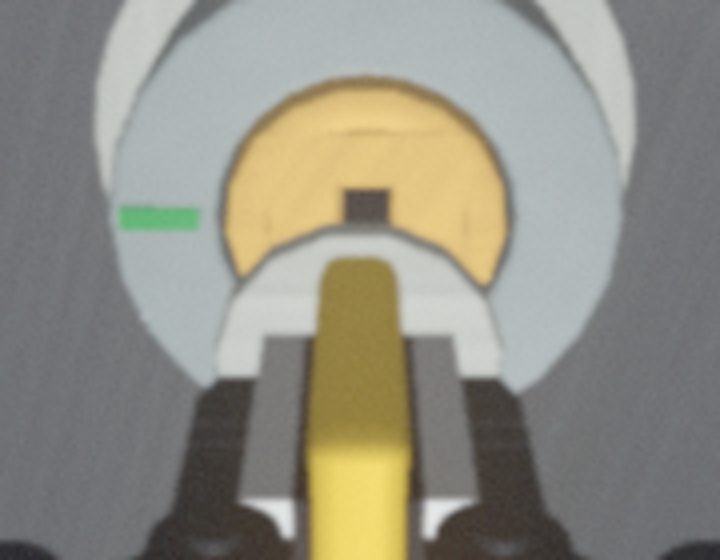

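View pics/scene4.png

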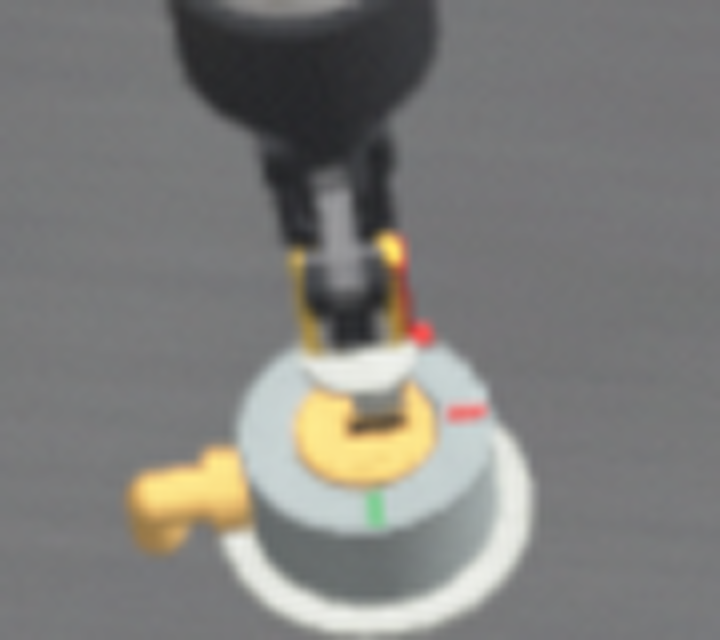

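```bash
cat > fit4.py <<'E'
from h import *
from scipy.optimize import least_squares
im=cv2.imread('pics/wrist4.png'); c,s=np.load('c4.npy',allow_pickle=True); T=s['tool_rot'];p=s['position']
hsv=cv2.cvtColor(im,cv2.COLOR_BGR2HSV).astype(int); H,S,V=hsv[...,0],hsv[...,1],hsv[...,2]
def tool(px,z): return ((plane(c,px,z)-p)@T)[:,:2]*1000
def circ(P,r):
    return least_squares(lambda q:np.hypot(*(P-q).T)-r,[0,0],loss='soft_l1',f_scale=.4).x
br=(H>10)&(H<35)&(S>70)&(V>140)
e=[]
for x in range(250,315):
    y=np.nonzero(br[190:245,x])[0]+190
    e.append((x,y[0]-.5))
for y in range(215,245):
    x=np.nonzero(br[y,235:270])[0]; x2=np.nonzero(br[y,290:325])[0]
    if len(x): e.append((235+x[0]-.5,y))
    if len(x2): e.append((290+x2[-1]+.5,y))
P=tool(np.float64(e),.05)
for r in(22.3,22.6,23): print('plug',r,circ(P,r))
col=(S<45)&(V>185)
e=[]
for x in range(252,311):
    y=np.nonzero(col[232:280,x])[0]
    if len(y): e.append((x,y[0]+232-.5))
print(len(e),e[0],e[-1])
for zk in(.0865,.088,.0929): 
    Q=tool(np.float64(e),zk+0); print('collar z',zk,circ(Q,18.9), Q[:,0].max(), Q[:,1].min(),Q[:,1].max())
# keyway lateral edges row 231 crop-> 
for row in (229,231,233): 
    v=V[row,265:300]; print(row,v)
E
python3 fit4.py
```

```text
plug 22.3 [3.50577519 2.93689238]
plug 22.6 [3.14330415 2.94748638]
plug 23 [2.68470136 2.93979482]
59 (252, np.float64(251.5)) (310, np.float64(254.5))
collar z 0.0865 [-4.30048359  1.78916041] 14.77075725446572 -12.697839180860969 18.25232329973422
collar z 0.088 [-3.68904197  1.76787217] 15.403712744142403 -12.561757404285027 18.097084261831682
collar z 0.0929 [-1.68871013  1.69515146] 17.471367343752895 -12.117223600803767 17.589970071350063
229 [225 225 226 227 228 228 230 229 222 207 176 126  89  91  95  91  93  93
  93  92  91 109 158 201 223 227 227 228 227 229 228 227 228 228 229]
231 [226 227 228 228 229 230 230 230 223 205 174 121  93  91  92  89  89  93
  91  92  92 111 165 206 224 228 228 226 228 228 228 228 230 230 231]
233 [227 228 229 229 230 231 231 229 221 202 170 120  93  91  90  91  92  92
  90  91  92 114 165 205 221 227 228 227 228 228 229 230 231 231 232]
```

```bash
cat > e.py <<'E'
from h import *
for n in (3,4):
    im=cv2.imread(f'pics/wrist{n}.png'); c,s=np.load(f'c{n}.npy',allow_pickle=True); T=s['tool_rot'];p=s['position']
    g=im.mean(2)
    def tool(px,z): return ((plane(c,px,z)-p)@T)[:,:2]*1000
    cx=(slice(268,274) if n==3 else slice(278,286))
    y0=(115,160) if n==3 else (215,236)
    col=g[y0[0]:y0[1],cx].mean(1); d=np.diff(col)
    def sub(d,i):
        w=np.abs(d[i-2:i+3]); return i+ (w*np.arange(-2,3)).sum()/w.sum()+.5
    i=d[:18].argmin(); yy=y0[0]+sub(d,i); xm=(270.5 if n==3 else 281.5)
    print(n,'near edge',yy,tool([[xm,yy]],.05))
    if n==3:
        j=25+d[25:].argmax() if len(d)>30 else 0; j=min(j,len(d)-3); y2=y0[0]+sub(d,j); print('far',y2,tool([[xm,y2]],.05), np.round(col))
    r=138 if n==3 else 231
    row=g[r-2:r+3,255:300].mean(0); d=np.diff(row); a=sub(d,d.argmin()); b=sub(d,d.argmax()); print('sides',255+a,255+b,tool([[255+a,r],[255+b,r]],.05))
E
python3 e.py
```

```text
3 near edge 124.14447966191231 [[68.12041453 -4.37291072]]
far 151.81071428571428 [[48.69540944 -4.55054798]] [187. 187. 187. 186. 186. 186. 185. 182. 169. 138.  96.  78.  77.  76.
  78.  78.  77.  76.  76.  77.  77.  78.  76.  75.  76.  76.  76.  77.
  75.  77.  77.  77.  76.  76.  75.  78.  94. 129. 158. 169. 172. 176.
 180. 182. 182.]
sides 265.37371794871797 276.0158831003812 [[58.52713666 -8.14552592]
 [58.52613724 -0.49602137]]
4 near edge 226.62202136400987 [[7.57581054 3.27507041]]
sides 275.1604938271605 287.0303340149966 [[ 4.57480893 -0.78220019]
 [ 4.57405994  6.82498604]]
```

>>> move_arm(motion=[{"travel": [1.8,1.25,1],"yaw": 0},{"travel": [1.8,1.25,3],"yaw": 0},{"travel": [1.8,1.25,4],"yaw": 0},{"travel": [1.8,1.25,4],"yaw": 0},{"travel": [1.8,1.25,4],"yaw": 0}])

```text
clock: 7.25
position: [0.4825, -0.1092, 0.0999]
tool_rot: [[0.288, -0.958, 0.001], [-0.958, -0.288, 0.002], [-0.002, -0.002, -1.0]]
wrist_force: [0.0, -0.2, -0.1]
width: 0.0091
```

```bash
python3 - <<'E'
from h import *
s=arm.state();print(s['clock'],s['position'],s['tool_rot'],s['wrist_force'],s['width'])
np.save('c5.npy',[arm.get_calibration('wrist'),s])
im=arm.get_image('wrist'); cv2.imwrite('pics/wrist5.png',im[:,:,::-1]); crop(im,190,180,180,140,4,'w5crop')
im=arm.get_image('scene'); crop(im,190,120,90,80,8,'scene5')
E
```

```text
7.25 [ 0.48249796 -0.10923493  0.09992375] [[ 0.28803439 -0.95761906  0.00138976]
 [-0.95761889 -0.28803145  0.00198783]
 [-0.00150329 -0.00190342 -0.99999706]] [ 0.0194871  -0.17750742 -0.1423334 ] 0.00912420563003637
```

View pics/scene5.png

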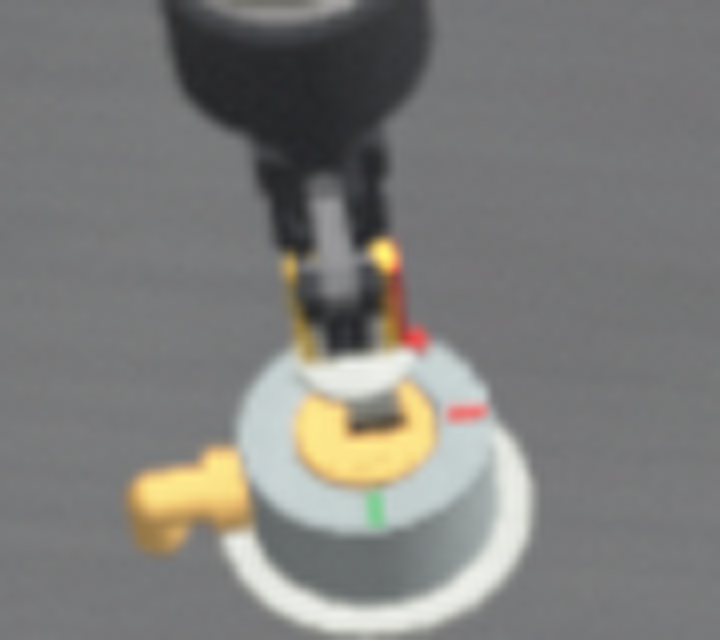

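>>> move_arm(motion=[{"travel": [-0.2,0.2,1],"yaw": 0},{"travel": [-0.2,0.2,2],"yaw": 0},{"travel": [-0.2,0.2,3],"yaw": 0},{"travel": [-0.2,0.2,4],"yaw": 0},{"travel": [-0.2,0.2,5],"yaw": 0},{"travel": [-0.2,0.2,6],"yaw": 0},{"travel": [-0.2,0.2,7],"yaw": 0},{"travel": [-0.2,0.2,8],"yaw": 0},{"travel": [-0.2,0.2,8],"yaw": 0}])

```text
clock: 8.25
position: [0.4822, -0.109, 0.0918]
tool_rot: [[0.288, -0.958, 0.001], [-0.958, -0.288, 0.002], [-0.002, -0.002, -1.0]]
wrist_force: [-0.9, -0.5, 0.1]
width: 0.0091
```

>>> move_arm(motion=[{"travel": [0,0,1.5],"yaw": 0},{"travel": [0,0,3],"yaw": 0},{"travel": [0,0,4.5],"yaw": 0},{"travel": [0,0,6],"yaw": 0},{"travel": [0,0,6],"yaw": 0}])

```text
clock: 8.75
position: [0.483, -0.1098, 0.0861]
tool_rot: [[0.288, -0.958, 0.003], [-0.958, -0.288, 0.001], [0.0, -0.003, -1.0]]
wrist_force: [0.5, -2.8, 1.0]
width: 0.009
```

```bash
python3 - <<'E'
from h import *
s=arm.state();print(s['clock'],s['position'],s['wrist_force'],s['moment'])
im=arm.get_image('scene'); crop(im,190,120,90,80,8,'scene6')
E
```

```text
8.75 [ 0.4830146  -0.1097784   0.08605436] [ 0.53553292 -2.82003014  1.02532644] [-0.56335023 -0.2191456  -0.00575041]
```

View pics/scene6.png

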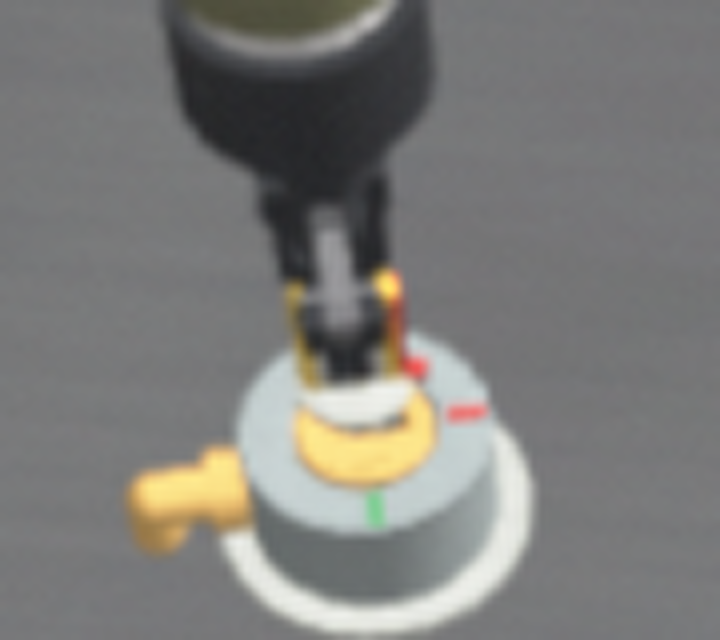

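>>> move_arm(motion=[{"travel": [0,0,1.5],"yaw": 0},{"travel": [0,0,3],"yaw": 0},{"travel": [0,0,4.5],"yaw": 0.5},{"travel": [0,0,6],"yaw": -0.5},{"travel": [0,0,7.5],"yaw": 0},{"travel": [0,0,8],"yaw": 0}])

```text
clock: 9.4
position: [0.4835, -0.1099, 0.0786]
tool_rot: [[0.288, -0.958, 0.004], [-0.958, -0.288, 0.0], [0.001, -0.004, -1.0]]
wrist_force: [0.5, -1.3, 4.9]
width: 0.0092
```

>>> move_arm(motion=[{"travel": [0,0.4,1.5],"yaw": 0},{"travel": [0,0.4,3],"yaw": 0.7},{"travel": [0,0.4,4.5],"yaw": -0.7},{"travel": [0,0.4,6],"yaw": 0.7},{"travel": [0,0.4,7],"yaw": -0.7},{"travel": [0,0.4,8],"yaw": 0}])

```text
clock: 10.0
position: [0.4836, -0.11, 0.0722]
tool_rot: [[0.288, -0.958, 0.005], [-0.958, -0.288, -0.0], [0.002, -0.005, -1.0]]
wrist_force: [-2.7, -0.2, 16.0]
width: 0.0095
```

>>> move_arm(motion=[{"travel": [0,0,3],"yaw": 0.8},{"travel": [0.3,0,4],"yaw": -0.8},{"travel": [-0.3,0,5],"yaw": 0.8},{"travel": [0,0.3,6],"yaw": -0.8},{"travel": [0,-0.3,6],"yaw": 0.5},{"travel": [0,0,6],"yaw": 0}])

```text
clock: 10.6
position: [0.4835, -0.11, 0.0666]
tool_rot: [[0.288, -0.958, 0.005], [-0.958, -0.288, -0.0], [0.002, -0.005, -1.0]]
wrist_force: [-1.3, -0.8, 7.2]
width: 0.0088
```

```bash
python3 - <<'E'
from h import *
s=arm.state();print(s['clock'],s['position'],s['wrist_force'],s['moment'],s['width'])
im=arm.get_image('scene'); crop(im,190,120,90,80,8,'scene7')
im=arm.get_image('wrist'); crop(im,190,180,180,140,4,'w7crop'); cv2.imwrite('pics/wrist7.png',im[:,:,::-1])
E
```

```text
10.6 [ 0.48350282 -0.10995195  0.06662566] [-1.30555982 -0.75599357  7.1530205 ] [-0.24074413  0.22166088  0.01477704] 0.008833418438828337
```

View pics/scene7.png

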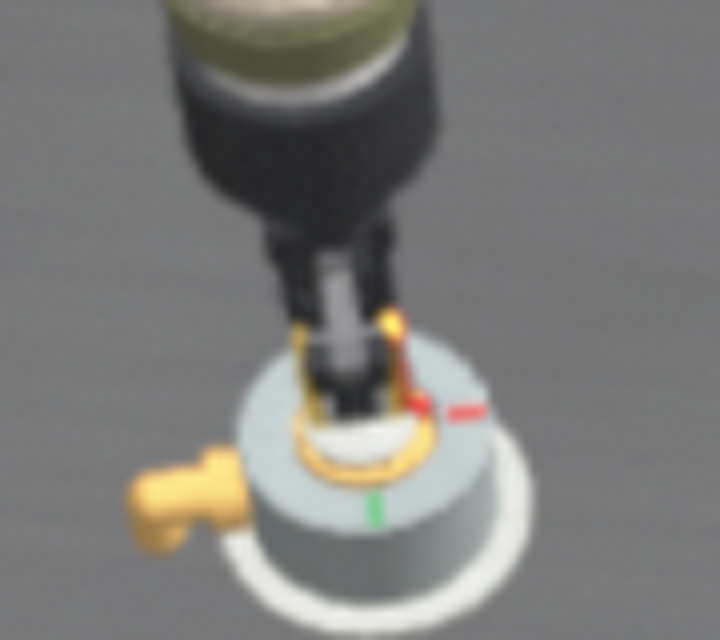

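View pics/w7crop.png

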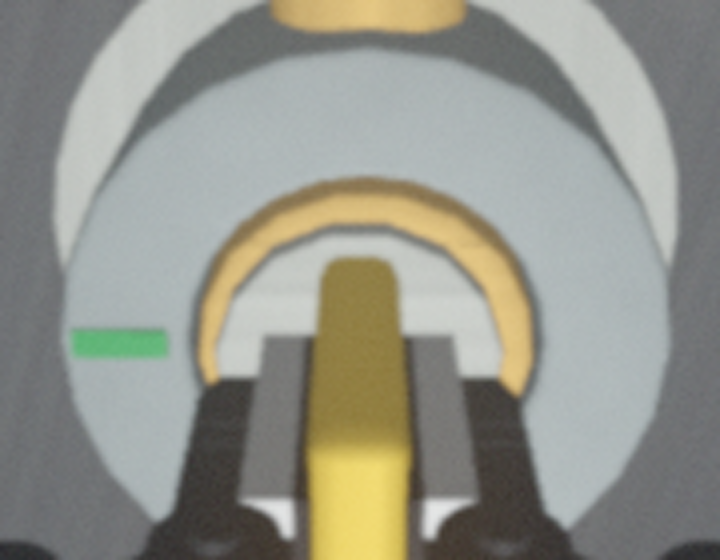

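>>> move_arm(motion=[{"travel": [0,0.4,2],"yaw": 0.5},{"travel": [0,0.7,3],"yaw": -0.5},{"travel": [0,0.7,4],"yaw": 0.5},{"travel": [0,0.7,5],"yaw": 0},{"travel": [0,0.7,5],"yaw": 0}])

```text
clock: 11.2
position: [0.4837, -0.1101, 0.0653]
tool_rot: [[0.289, -0.957, 0.008], [-0.957, -0.289, -0.001], [0.003, -0.008, -1.0]]
wrist_force: [-7.8, 2.2, 33.0]
width: 0.0097
```

```bash
python3 - <<'E'
from h import *
s=arm.state();print(s['clock'],s['position'],s['wrist_force'],s['moment'],s['width'])
im=arm.get_image('scene'); crop(im,200,150,60,45,12,'scene8')
np.save('c8.npy',[arm.get_calibration('wrist'),s])
im=arm.get_image('wrist'); crop(im,190,180,180,140,4,'w8crop'); cv2.imwrite('pics/wrist8.png',im[:,:,::-1])
E
```

```text
11.2 [ 0.48372156 -0.11008807  0.06531696] [-7.78065841  2.20596538 33.02346191] [ 0.62443151  1.92799483 -0.02367007] 0.009694545186517186
```

View pics/scene8.png

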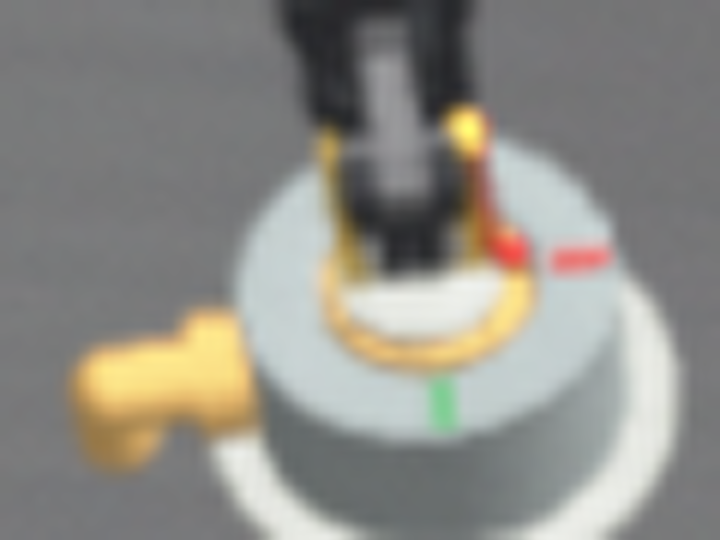

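View pics/w8crop.png

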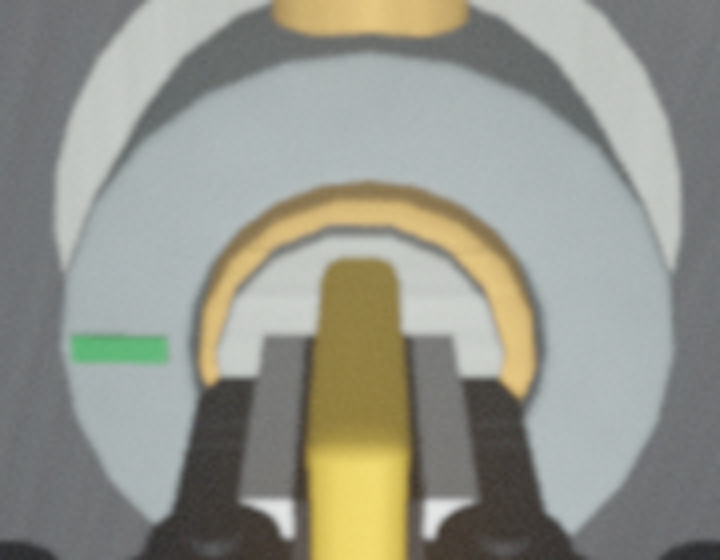

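>>> move_arm(newtons=90, motion=[{"travel": [0,0.5,3],"yaw": 0},{"travel": [0,0.6,3],"yaw": 7},{"travel": [0,0.8,3],"yaw": 14},{"travel": [-0.1,0.9,3],"yaw": 21},{"travel": [-0.2,1,3],"yaw": 28},{"travel": [-0.2,1.1,3],"yaw": 35},{"travel": [-0.3,1.2,3],"yaw": 42},{"travel": [-0.3,1.2,3],"yaw": 42}])

```text
clock: 12.1
position: [0.4823, -0.1106, 0.0654]
tool_rot: [[-0.428, -0.904, 0.009], [-0.904, 0.428, -0.003], [-0.002, -0.01, -1.0]]
wrist_force: [-9.7, -1.0, 30.0]
width: 0.0089
```

```bash
python3 - <<'E'
from h import *
s=arm.state();print(s['clock'],s['position'],s['tool_rot'],s['wrist_force'],s['moment'],s['width'],s['joint_pos'])
im=arm.get_image('wrist'); crop(im,190,180,180,140,4,'w9crop'); cv2.imwrite('pics/wrist9.png',im[:,:,::-1])
E
```

```text
12.1 [ 0.48233869 -0.11057072  0.0653753 ] [[-0.42772189 -0.90386124  0.00942582]
 [-0.90390887  0.427717   -0.00263049]
 [-0.00165398 -0.0096452  -0.99995212]] [-9.65176893 -0.97662016 29.99238614] [0.04797553 2.23398912 0.12106078] 0.008939869237785945 [-3.88420970e-01  2.70475221e-01 -4.45401573e-01  8.45199458e-01
  1.13527500e-03 -1.51723216e+00]
```

View pics/w9crop.png

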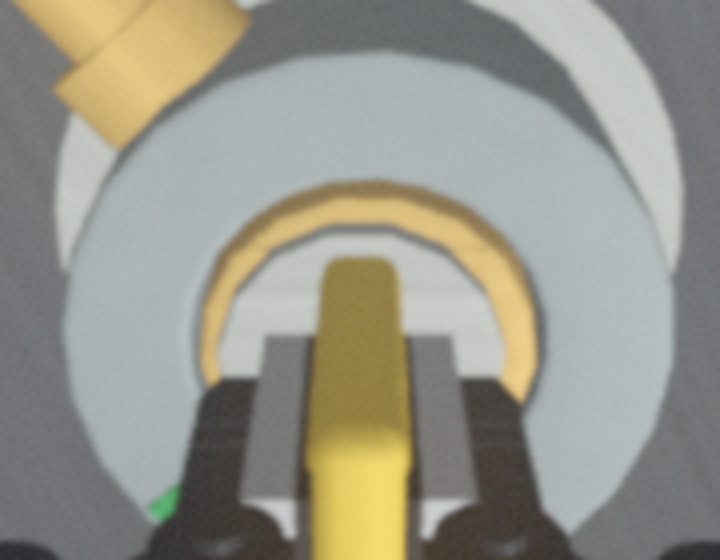

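>>> move_arm(motion=[{"travel": [0,0.3,3],"yaw": 8},{"travel": [0,0.5,3],"yaw": 16},{"travel": [-0.1,0.7,3],"yaw": 24},{"travel": [-0.2,0.8,3],"yaw": 32},{"travel": [-0.2,1.0,3],"yaw": 40},{"travel": [-0.3,1.1,3],"yaw": 48},{"travel": [-0.4,1.2,3],"yaw": 54},{"travel": [-0.5,1.2,3],"yaw": 59},{"travel": [-0.5,1.2,3],"yaw": 59},{"travel": [-0.5,1.2,3],"yaw": 59},{"travel": [-0.5,1.2,3],"yaw": 59}])

```text
clock: 13.25
position: [0.4807, -0.109, 0.0653]
tool_rot: [[-0.995, -0.102, 0.009], [-0.102, 0.995, -0.002], [-0.009, -0.003, -1.0]]
wrist_force: [-9.6, 2.6, 31.6]
width: 0.0091
```

```bash
python3 - <<'E'
from h import *
s=arm.state();T=s['tool_rot'];print(s['clock'],s['position'],T,s['wrist_force'],s['moment'],s['width'],s['joint_pos'],np.degrees(np.arctan2(T[1,0],T[0,0])))
np.save('c10.npy',[arm.get_calibration('wrist'),s])
im=arm.get_image('wrist'); crop(im,190,180,180,140,4,'w10crop'); cv2.imwrite('pics/wrist10.png',im[:,:,::-1])
im=arm.get_image('scene'); crop(im,200,150,60,45,12,'scene10')
E
```

```text
13.25 [ 0.48070821 -0.10899564  0.06534422] [[-0.99471366 -0.10225977  0.00936347]
 [-0.1022862   0.99475215 -0.00238808]
 [-0.00907013 -0.00333321 -0.99995331]] [-9.63236047  2.61096224 31.57358335] [0.7894303  2.51074854 0.28075562] 0.009057499288235066 [-0.38680736  0.26727386 -0.4499683   0.84398148  0.00132058 -0.48925556] -174.12892224997694
```

View pics/w10crop.png

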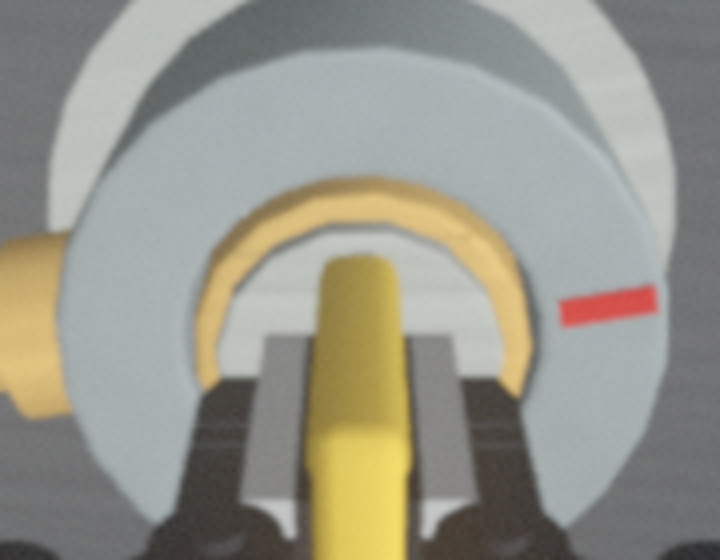

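View pics/scene10.png

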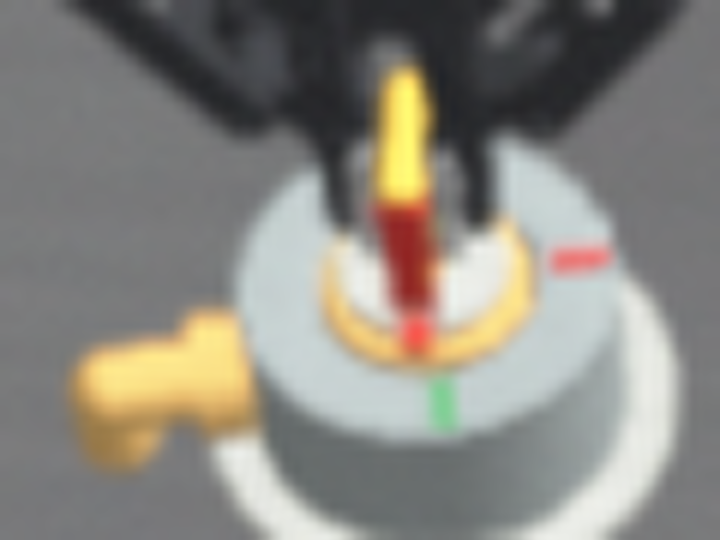

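```bash
python3 - <<'E'
from h import *
c,s=np.load('c10.npy',allow_pickle=True); T=s['tool_rot'];p=s['position']
t=lambda px,z:((plane(c,px,z)-p)@T)[0,:2]*1000
f=lambda x,y:[[190+x/4-.4,180+y/4-.4]]
for z in(.055,.056,.058): print('collar front/left/right @z',z,t(f(362,227),z),t(f(218,320),z),t(f(503,320),z))
print('plug front/left/right',t(f(365,178),.05),t(f(197,330),.05),t(f(532,330),.05))
print('red mark dir',np.degrees(np.arctan2(*(t(f(655,298),.048)-t(f(562,314),.048))[::-1])))
E
```

```text
collar front/left/right @z 0.055 [20.6633076   0.22273891] [  7.69888768 -18.30161711] [ 7.72304022 18.36497465]
collar front/left/right @z 0.056 [21.07676699  0.21854978] [  8.19750272 -18.18413065] [ 8.22149661 18.24161984]
collar front/left/right @z 0.058 [21.90368578  0.21017151] [  9.1947328  -17.94915772] [ 9.2184094  17.99491024]
plug front/left/right [25.3861591   0.62387331] [  3.72694796 -21.73805444] [ 3.75825275 22.8922548 ]
red mark dir 78.98146391117517
```

```bash
python3 - <<'E'
from h import *
print(arm.finish_job()); s=arm.state(); print(s['clock'],s['position'],s['wrist_force'],s['moment'],s['width'])
E
```

```text
the job is handed in; nothing more can be done
None
the job is handed in; nothing more can be done
```

I took the yellow key out of its dock, lined its nose up with the red mark and pushed it past both sticky pins until it stopped hard. I then turned it about 101° clockwise and handed the job in at about 13.4 s of the 54 s, still gripping and pressing down. The hand-in gives no verdict, so these are only my own last checks:

- **Turn:** the last wrist picture puts the key's nose 101° from the red mark. Even with the 0.15 rad of lag, the plug should be at about 92°, or 1.6 rad (1.35 is needed). I did not measure the plug's own angle. The turning moment was 0.28 N m, above the spring's 0.15 N m. That fits the plug being near its stop, but friction could also explain it.
- **Depth:** the tool stopped dead at a height of 65.3 mm under about 30 N of push, and the key had not visibly slipped in the fingers. That puts the collar within about 1 mm of flush.
- **Centring:** the collar sat about 0.9 mm off the plug's axis (3 mm is allowed). The key leaned very slightly in the fingers.
- **Grip:** the grip was set to 90 N with the bow between the pads (opening 9.1 mm).
- **Disagreements:** the wrist camera read about 1.8 mm off sideways, so I placed the key from where it and the lock appeared in the same picture. My estimates of where the key sat along the fingers' width differed by 1–2 mm; the loose fit took that up.
- **Bystanders:** nothing was planned near the pans, jar or scraper, and I felt no unexpected contact. I did not measure their positions again at the end.

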